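# Hold a ukulele bridge poised over its footprint

### The job

First turn the dust extractor's speed knob fully anticlockwise to its end stop (off), so that no dust is drawn over the adhesive. Then pick the dark wooden bridge off the white board, carry it over the rack of spool clamps, and finish still holding it in the gripper, level and motionless about 10 mm above the amber footprint on the ukulele's top, centred on it and parallel to it (either way round). The adhesive grabs at first touch, so neither the bridge nor the gripper may touch the ukulele, and the clamp rack and the other things on the bench are to be left alone.

Things in the scene. Friction and masses are not known exactly. Their poses are not given: they have to be found in the camera images.
- knob (a joint): Speed knob of the dust extractor, on a green box 90 x 90 x 40 mm fixed to the bench. Value in rad: 0 = end stop fully anticlockwise seen from above (off, the white pointer is at the red mark); grows clockwise to 4.71. It stays where it is left; about 0.04 N m turns it. It starts between 0.8 and 2.6.
- knob_grip (a point): Point on the knob's vertical axis at the height to grip, 77 mm above the bench. The frame turns with the knob: its x axis runs along the black grip bar (42 mm long, 14 mm thick, 32 mm high, its top 7 mm above this point), the white pointer mark lying towards -x; z is up.
- control: The green box under the knob, 90 x 90 x 40 mm; origin at the centre of its underside. Fixed.
- board: White board on the bench, fixed, 80 (x) x 130 (y) x 14 mm high, on which the bridge lies; origin at the centre of its underside. Board and green box may change places.
- bridge: Loose dark wooden ukulele bridge, 100 mm long (own y), 24 mm wide (own x), about 30 g: its middle 60 mm is 12 mm high, the wings at both ends are 6 mm high; a white saddle strip, 54 x 3 mm, runs along its middle on top. Origin at the centre of its underside, z up. Symmetrical end for end.
- footprint (a point): Centre of the amber footprint, 24 (x) x 100 (y) mm, framed by blue tape, on the ukulele's top surface, 75 mm above the bench. Its x axis points along the ukulele to the soundhole (centre 92 mm away), y runs along the footprint's length, z up.
- ukulele: Neckless ukulele body lying fixed on the bench, top surface 75 mm high; origin on the bench right under the footprint's centre, x towards the soundhole. Seen from above: a round of radius 110 mm about the origin and one of radius 83 mm centred at x = 115 mm. Two small spool clamps (28 mm wide, 34 mm high) stand on its top at x = -35 mm, y = +88 and -88 mm.
- rack: Fixed rack of five upright spool clamps, between the bridge and the ukulele: 300 (x) x 50 (y) mm, 135 mm high; origin at the centre of its underside.
- rack_top (a point): Centre of the rack at the height of its highest points, 135 mm above the bench; axes as the rack's.
- bottle: White glue bottle with an orange cap, loose, 52 mm across, 130 mm high, to be left alone; origin at the centre of its underside.
- cup: Blue cup, loose, 68 mm across, 70 mm high, to be left alone; origin at the centre of its underside.
- sander: Cork sanding block, loose, 55 x 90 x 35 mm, to be left alone; origin at the centre of its underside.
Mind the look-alikes: they are no part of the job. There is more than one size of the control; the one meant has the size given above.

How it is judged:
By the outcome, as a careful person would: the job done as asked, in the order asked, and still so for the second after the job is handed in, while the arm keeps its last pose, push and grip.
It also fails if it takes over 67 s, if anything falls off the work surface, if the arm or the gripper's body presses on something with over 40 N, if the wrist force passes 120 N, or if a joint passes its speed limit or range.

### The arm

A 6-joint arm with a two-finger parallel gripper is mounted at the origin on the work surface. World frame = base frame: x ahead of the robot, y to its left, z up, the work surface at z = 0. Lengths are in m, angles in rad, forces in N, time in s.
With the tool pointing down it reaches from about 0.35 to 0.775 m from the base axis. Payload 5.5 kg.
Tool frame: the origin (TCP) lies midway between the tips of the shut fingers; the grasp point (between the pads) lies 19 mm behind it (bot.pinch_z is the distance from the TCP to the grasp point, in m); z points along the fingers, y is the direction in which the jaws open and shut (so a half turn about z gives the same grasp; the last joint's range is limited). The gripper opens to 85 mm and grips with 20 to 120 N. Pads are 22 mm wide; open, the fingers measure 114 mm over their backs; the gripper's body (76 mm by 85 mm) begins 54 mm behind the grasp point. The pads swing forward as they close: fully open they stand 13 mm farther back than shut.
Start: joints at [1.016, 0.313, 0.046, 1.304, 0, 1.431], TCP at [0.232, 0.526, 0.231] pointing down, gripper open.
Joint ranges: [-2.76, 2.76], [-0.86, 1.69], [-1.03, 1.26], [-2.2, 2.34], [-1.47, 1.5], [-3.14, 3.14]. Speed limits (rad/s): [2.57, 2.57, 3.14, 3.14, 3.14, 3.14].

### API

Orientations are given as a unit quaternion [x, y, z, w].
In Python, from cell import bot gives the robot as it stands.
- The arm moves only by the tool move_arm, never from a script. Its argument "commands" is a list of rows, each a list of 4 numbers: the shift along the tool's x, y, z in m, then the turn about the tool's z in degrees. In form: [[dx, dy, dz, twist], ...]. A call has 1 to 5 rows; each row is the pose to reach, as a shift and turn from the pose measured when the call began, along the tool's axes at that moment; what a row does not reach only later rows make up. A row lasts 1/8 s, in which the tool goes at most 62.5 mm and 10.7 degrees, less where a joint would pass 70% of its speed; a pose out of reach is approached as far as the arm can. A call with a gripper value outside its range is refused whole. "hand" is the closure, from -1 (fully open) to 1 (shut), so that 0 is half open, set as the call begins (left out, the last holds). The fingers move at their own pace and stop on an object; the grip force is fixed at half the most. Time passes only in rows, so rows that repeat a pose let the fingers close. It gives the time, the measured TCP pose, the force and the opening at its end, in the units of the state.
- bot.read_state(): the state, without advancing time (a new reading comes with each control period).
- bot.read_camera(name): name is "side" or "top"; returns (picture, depth): 420x560x3 uint8, blue, green, red; 420x560 float32, m along the optical axis (not along the pixel's ray), 0 where there is no reading.
- bot.camera_info(name): a dict with "fx", "fy", "cx", "cy" (pixels), "rvec" (rotation vector, rad) and "tvec" (3), from world to camera coordinates, as OpenCV has them. Camera axes: x right, y down, z forward; pixel columns grow to the right and rows downward; lengths in m; the calibration is good to about 2 mm. A picture is of the moment at which its call begins. camera_info takes no time and is no camera call.
- bot.finish_job(): hands the job in, once; it reports no verdict.
The state is a dict: "time": time; "qpos": joint angles; "qvel": joint speeds; "tau": joint torques, N m; "tcp_pos": TCP position; "eef_rot": TCP orientation; "force": force on the tool from outside, world axes, zero at the start; "moment": the same for the moment, N m; "grip_width": opening from 0.0 (shut) to 1.0 (fully open).
Only numpy, scipy, OpenCV 4.12 (cv2) and the standard library are available. Lean on these libraries where they do the work, as an engineer would, in place of code of your own. Each camera call takes 0.05 s, during which the arm holds its last target. There are 200 camera calls.

## Working session

There is one attempt and no reset: what is moved stays moved. The work goes in short steps, Python scripts to look and compute and a tool call to move; the robot and the scene stay as the last step left them, time stands still between calls to the robot, and variables do not carry over. Pictures are saved under pics/ and viewed, about 8 in all and at most 12, crops included, and the job is handed in when it is done.

Besides the shell and the picture viewer there is one more tool, called after "Emit:" as name(argument=value, ...), one argument or row to a line, values as JSON. move_arm: Moves the arm, as the interface text tells. Its arguments: {"type":"object","properties":{"commands":{"type":"array"},"hand":{"type":"number"}},"required":["commands"]}

```bash
mkdir -p pics; ls
cat > h.py <<'E'
import numpy as np, cv2
from cell import bot
def cam(n):
    c=bot.camera_info(n); R=cv2.Rodrigues(np.array(c["rvec"],float))[0]; t=np.array(c["tvec"],float).ravel()
    return c,R,t
def plane(n,px,z):
    """pixels (N,2) -> world points on plane z"""
    c,R,t=cam(n); px=np.atleast_2d(px).astype(float)
    d=np.c_[(px[:,0]-c["cx"])/c["fx"],(px[:,1]-c["cy"])/c["fy"],np.ones(len(px))]@R
    o=-R.T@t
    return o+d*((z-o[2])/d[:,2])[:,None]
def cloud(n,dep):
    c,R,t=cam(n); v,u=np.mgrid[:dep.shape[0],:dep.shape[1]]
    p=np.stack([(u-c["cx"])/c["fx"]*dep,(v-c["cy"])/c["fy"]*dep,dep],-1)
    return (p-t)@R
def proj(n,P):
    c,R,t=cam(n); q=np.atleast_2d(P)@R.T+t
    return np.c_[q[:,0]/q[:,2]*c["fx"]+c["cx"],q[:,1]/q[:,2]*c["fy"]+c["cy"]]
E
python3 - <<'E'
from h import *
for n in("top","side"):
    im,d=bot.read_camera(n); cv2.imwrite(f"pics/{n}0.png",im); np.save(f"{n}0.npy",d)
    c,R,t=cam(n); print(n,c["fx"],-R.T@t,R[2])
s=bot.read_state(); print(s)
E
```

```text
pics
top 474.822858843444 [ 0.4334028  -0.11725353  1.32025118] [ 0.12459897 -0.01545011 -0.99208689]
side 474.2569324273962 [ 0.06803294 -1.18110916  0.90571624] [ 0.36701548  0.74150259 -0.56167031]
{'time': 0.1, 'qpos': array([ 1.01637927e+00,  3.13979016e-01,  4.50838069e-02,  1.30359150e+00,
       -1.20967763e-05,  1.43120973e+00]), 'qvel': array([-1.31412208e-03, -1.61625034e-03,  1.54823279e-03, -2.90439608e-05,
       -6.75196515e-04,  9.30420000e-04]), 'tau': array([ 3.01622087e-03, -4.81724489e+01,  2.99243528e+01,  1.27001156e-02,
       -1.00645811e-04,  2.79881812e-05]), 'tcp_pos': array([0.23150753, 0.52583717, 0.23046388]), 'eef_rot': array([ 2.05931144e-01,  9.78566119e-01, -7.96873274e-04, -2.81745152e-04]), 'force': array([-0.34680786, -0.22166037, -0.37617869]), 'moment': array([-0.00140721,  0.00537335,  0.01390162]), 'grip_width': 0.9960543322686701}
```

View pics/top0.png

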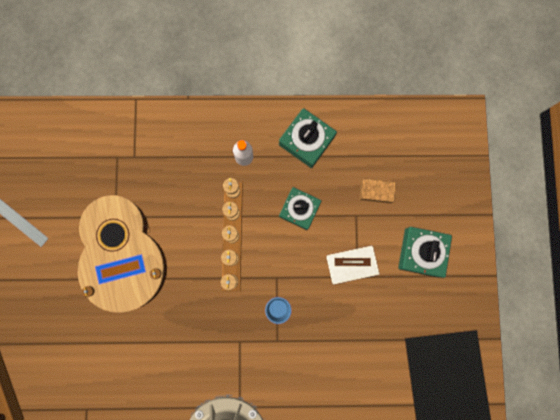

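View pics/side0.png

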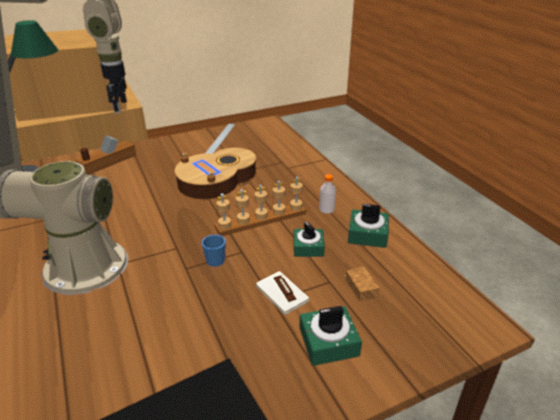

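The top view has x up and −y to the right. It shows three green boxes at about (308,137), (300,208) and (427,252), the board and bridge at (352,263), the rack at (231,235), and the footprint at (120,270). The side view agrees. Next I measure them.

```bash
cat > m.py <<'E'
from h import *
def big(mask,k=1,mn=30):
    cs=cv2.findContours(mask.astype(np.uint8),cv2.RETR_EXTERNAL,cv2.CHAIN_APPROX_NONE)[0]
    return [c for c in sorted(cs,key=cv2.contourArea,reverse=True)[:k] if cv2.contourArea(c)>=mn]
def rect(cam_,c,z):
    w=plane(cam_,c.reshape(-1,2),z)[:,:2]
    (x,y),(a,b),th=cv2.minAreaRect((w*1000).astype(np.float32))
    if a<b: a,b,th=b,a,th+90   # th: direction of long side in world xy
    return np.array([x,y])/1000,a,b,(th+90)%180-90
E
python3 - <<'E'
from m import *
im=cv2.imread("pics/top0.png"); d=np.load("top0.npy"); P=cloud("top",d)
hsv=cv2.cvtColor(im,cv2.COLOR_BGR2HSV); H,S,V=cv2.split(hsv)
def show(n,mask,z,k=1,mn=30):
    for c in big(mask,k,mn): print(n,c.reshape(-1,2).mean(0).round(),*rect("top",c,z), "medz",np.median(P[c[:,0,1],c[:,0,0],2]).round(3))
for c in big((H>65)&(H<95)&(S>80)&(V<140),3,200):
    m=np.zeros(H.shape,np.uint8); cv2.drawContours(m,[c],-1,1,-1)
    mm=(m>0)&(P[...,2]>.03)
    show("green",mm,.04)
    top=P[mm]; print("  area mm2", rect("top",c,.04)[1:3], "zmax",top[:,2].max(), 'n',mm.sum())
show("blue",(H>100)&(H<128)&(S>120)&(V>100),.075,3)
show("white",(S<60)&(V>170),.014,6)
show("amber",(P[...,2]>.05)&(H<14)&(S>120)&(V<190),.075,4)
show("orange",(H<15)&(S>200)&(V>200),.13,2)
m=(P[...,2]>.008)&(P[...,2]<.3)
for c in big(m,20,40):
    x=np.zeros(H.shape,np.uint8); cv2.drawContours(x,[c],-1,1,-1); q=P[(x>0)&m]
    print("obj",c.reshape(-1,2).mean(0).round(),np.median(q,0).round(3),q.min(0).round(3),q.max(0).round(3))
b=im[225:295,300:450]; cv2.imwrite("pics/z1.png",np.vstack([cv2.resize(b,None,fx=5,fy=5,interpolation=cv2.INTER_CUBIC)[:, :750]]))
b=im[180:300,75:175]; k=im[180:240,270:330]; cv2.imwrite("pics/z2.png",np.hstack([cv2.resize(b,(400,480),interpolation=cv2.INTER_CUBIC),cv2.resize(k,(400,480),interpolation=cv2.INTER_CUBIC)]))
E
```

```text
green [308. 142.] [ 0.81110217 -0.2263485 ] 123.3581771850586 115.91972351074219 -36.56479263305664 medz 0.053
  area mm2 (123.99081420898438, 115.91972351074219) zmax 1.3202511815245799 n 664
green [412. 249.] [ 0.49738275 -0.51181464] 116.64852905273438 63.97073745727539 -11.297157287597656 medz 0.053
  area mm2 (116.30259704589844, 66.59420776367188) zmax 1.3202511815245799 n 516
blue [120. 269.] [0.45210742 0.26872177] 120.70500946044922 44.2885856628418 -75.57327938079834 medz 0.076
blue [279. 309.] [ 0.34682449 -0.14299687] 51.64133834838867 48.20869445800781 89.45646667480469 medz 0.036
white [310.  34.] [ 1.11919031 -0.23966083] 206.4941864013672 132.64320373535156 -5.9825286865234375 medz -0.748
white [352. 265.] [ 0.45937369 -0.34625052] 130.277099609375 80.34888458251953 -78.71583938598633 medz 0.014
white [300. 207.] [ 0.6192558  -0.20549533] 67.20309448242188 66.40470886230469 -71.91812705993652 medz 0.046
white [429. 251.] [ 0.49454477 -0.55706097] 88.73881530761719 88.63751983642578 87.43880462646484 medz 0.062
white [307. 135.] [ 0.82555573 -0.23023636] 90.38390350341
[... 368 characters left out ...]
.044  0.008] [0.688 0.012 0.142]
obj [307. 138.] [ 0.801 -0.223  0.056] [ 0.731 -0.305  0.008] [ 0.89  -0.146  0.117]
obj [352. 265.] [ 0.458 -0.345  0.016] [ 0.407 -0.417  0.008] [ 0.509 -0.275  0.036]
obj [299. 209.] [ 0.608 -0.201  0.043] [ 0.555 -0.261  0.008] [ 0.669 -0.146  0.091]
obj [226. 412.] [ 0.08  -0.002  0.015] [ 0.056 -0.094  0.008] [0.111 0.092 0.077]
obj [  7. 393.] [0.119 0.56  0.037] [0.064 0.531 0.008] [0.22  0.598 0.074]
obj [377. 191.] [ 0.659 -0.417  0.036] [ 0.629 -0.469  0.009] [ 0.693 -0.372  0.043]
obj [278. 310.] [ 0.334 -0.142  0.055] [ 0.309 -0.172  0.008] [ 0.373 -0.107  0.075]
obj [243. 153.] [ 0.754 -0.051  0.089] [ 0.739 -0.074  0.008] [ 0.813 -0.024  0.136]
```

View pics/z2.png

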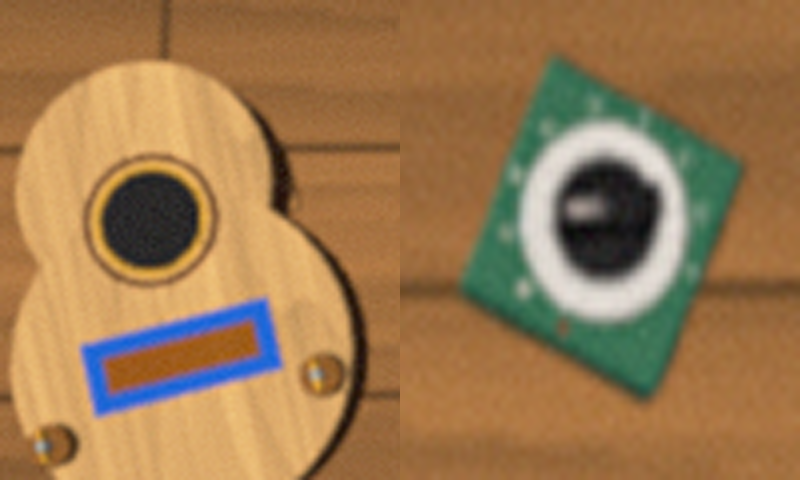

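Run:
```python
from m import *
im=cv2.imread("pics/top0.png"); d=np.load("top0.npy"); P=cloud("top",d)
H,S,V=cv2.split(cv2.cvtColor(im,cv2.COLOR_BGR2HSV))
win=np.zeros(H.shape,bool); win[180:235,272:328]=1
g=win&(P[...,2]>.03)
c=big(g)[0]; c2=cv2.convexHull(c); print("box",rect("top",c2,.04))
gg=win&(P[...,2]>.035)&(P[...,2]<.046); c=big(gg)[0]; print("boxtop",rect("top",c,.04))
# white dial
w=win&(S<60)&(V>170); c=big(w)[0]; e=cv2.minEnclosingCircle(c); print("dial",e,plane("top",e[0],.045))
k=win&(V<60)&(P[...,2]>.05); c=big(k)[0]; print("bar",rect("top",c,.084),cv2.contourArea(c))
kt=win&(P[...,2]>.072); c=big(kt,1,5)[0]; print("bartop",rect("top",c,.084),np.median(P[kt],0))
# bridge
win[:]=0; win[240:290,320:385]=1
b=win&(V<120)&(S>60)&(P[...,2]>.012); 
for c in big(b,2,20): print("bridge",rect("top",c,.022),np.median(P[b],0))
s=np.zeros_like(win); s[255:270,330:375]=1
s&=(P[...,2]>.0); st=s&(S<110)&(V>140)&(cv2.erode(cv2.dilate(b.astype(np.uint8),np.ones((5,5))),np.ones((5,5)))>0)
for c in big(st,2,5): print("saddle",rect("top",c,.027))
c=big((cv2.morphologyEx((b|st).astype(np.uint8),cv2.MORPH_CLOSE,np.ones((3,3)))),1)[0]; print("bridge all",rect("top",c,.022))
# tape inner
win[:]=0; win[245:295,85:155]=1
bl=win&(H>100)&(H<128)&(S>120)&(V>90)
cs,h=cv2.findContours(bl.astype(np.uint8),cv2.RETR_CCOMP,cv2.CHAIN_APPROX_NONE)
for c in cs:
  if cv2.contourArea(c)>30: print("tape",rect("top",c,.075))
# soundhole
win[:]=0; win[220:250,95:130]=1
c=big(win&(V<60))[0]; e=cv2.minEnclosingCircle(c); print("hole",e,plane("top",e[0],.075))
```

```text
box (array([ 0.61250806, -0.2027849 ]), 90.68889617919922, 89.62615203857422, -25.934898376464844)
boxtop (array([ 0.61273071, -0.20287325]), 90.19168090820312, 89.61913299560547, -25.789588928222656)
dial ((299.9508972167969, 207.17857360839844), 12.34985637664795) [[ 0.61465171 -0.20310641  0.045     ]]
bar (array([ 0.60960016, -0.20196066]), 34.361839294433594, 31.90300941467285, 89.60562896728516) 100.0
bartop (array([ 0.61249109, -0.20210455]), 40.69224166870117, 14.678595542907715, -85.15136003494263) [ 0.61175502 -0.20060563  0.08466824]
bridge (array([ 0.46727838, -0.34461612]), 93.23897552490234, 19.023544311523438, 89.51464080810547) [ 0.46628394 -0.33816295  0.02332445]
saddle (array([ 0.46711514, -0.34636951]), 54.49433898925781, 2.707268476486206, 89.51992797851562)
bridge all (array([ 0.46727838, -0.34461612]), 93.23897552490234, 19.023544311523438, 89.51464080810547)
tape (array([0.45210742, 0.26872177]), 120.70500946044922, 44.2885856628418, -75.57327938079834)
tape (array([0.45196442, 0.26910571]), 106.51580810546875, 30.985748291015625, -75.71272468566895)
hole ((112.19999694824219, 234.8000030517578), 11.449121475219727) [[0.54069187 0.29170554 0.075     ]]
```

The small green box (90 mm) has its axis at (0.613, −0.203), and the pointer is at about 95° with the red mark at about 154–159°. The knob therefore needs about 60° anticlockwise. First I approach above it.

```bash
cat > g.py <<'E'
import sys
from h import *
from scipy.spatial.transform import Rotation as Ro
def go(x,y,z,a=None):
    s=bot.read_state(); R=Ro.from_quat(s["eef_rot"]).as_matrix()
    a0=np.degrees(np.arctan2(R[1,0],R[0,0]))
    d=R.T@(np.array([x,y,z])-s["tcp_pos"])
    tw=0 if a is None else (a0-a+180)%360-180
    print("t",round(s["time"],2),"tcp",s["tcp_pos"].round(4),"a",a0.round(1),"tilt",np.degrees(np.arccos(-R[2,2])).round(2),"q6",s["qpos"][5].round(2),"f",s["force"].round(1),"w",round(s["grip_width"],3),
      "\n->",(d*1000).round(1),"mm twist",round(tw,1),"dist",np.linalg.norm(d).round(3))
if __name__=="__main__": go(*map(float,sys.argv[1:]))
E
python3 g.py .6127 -.2028 .20 94.85
```

```text
t 0.1 tcp [0.2315 0.5258 0.2305] a 156.2 tilt 0.1 q6 1.43 f [-0.3 -0.2 -0.4] w 0.996 
-> [-642.5 -513.2   31.2] mm twist 61.4 dist 0.823
```

Emit:
move_arm(
  commands=[
    [-0.03,-0.024,0,5],
    [-0.075,-0.06,0,13],
    [-0.12,-0.096,0,21],
    [-0.165,-0.132,0,29],
    [-0.21,-0.168,0,37],
  ],
  hand=-1,
)

```text
time: 0.72
tcp_pos: [0.3563, 0.2857, 0.2305]
eef_rot: [0.508, 0.862, -0.001, -0.0]
force: [0.2, 0.4, 0.1]
grip_width: 1.002
```

```bash
python3 g.py .6127 -.2028 .20 94.85
```

```text
t 0.72 tcp [0.3563 0.2857 0.2305] a 119.0 tilt 0.11 q6 1.57 f [0.2 0.4 0.1] w 1.002 
-> [-551.6  -12.5   31. ] mm twist 24.1 dist 0.553
```

Emit:
move_arm(
  commands=[
    [-0.06,-0.001,0,6],
    [-0.12,-0.003,0,12],
    [-0.18,-0.004,0,18],
    [-0.24,-0.005,0,24],
    [-0.3,-0.007,0,24],
  ],
)

```text
time: 1.35
tcp_pos: [0.4961, 0.0181, 0.2305]
eef_rot: [0.676, 0.737, -0.001, 0.0]
force: [0.5, 0.8, -0.0]
grip_width: 1.003
```

```bash
python3 g.py .6127 -.2028 .20 94.85
```

```text
t 1.35 tcp [0.4961 0.0181 0.2305] a 94.9 tilt 0.1 q6 1.36 f [ 0.5  0.8 -0. ] w 1.003 
-> [-230.    97.2   30.7] mm twist 0.1 dist 0.252
```

Emit:
move_arm(
  commands=[
    [-0.055,0.023,0,0],
    [-0.11,0.046,0.005,0],
    [-0.165,0.07,0.015,0],
    [-0.21,0.089,0.025,0],
    [-0.23,0.097,0.031,0],
  ],
)

```text
time: 1.98
tcp_pos: [0.6127, -0.2052, 0.1978]
eef_rot: [0.677, 0.736, -0.001, -0.001]
force: [0.2, -0.2, -0.7]
grip_width: 1.005
```

```bash
python3 g.py .6127 -.2028 .058 94.85
python3 - <<'E'
from h import *
im,d=bot.read_camera("side"); 
t,dt=bot.read_camera("top")
a=cv2.resize(im[130:280,230:430],(400,300)); b=cv2.resize(t[150:260,220:370],(400,300))
cv2.imwrite("pics/s1.png",np.hstack([a,b]))
E
```

```text
t 1.98 tcp [ 0.6127 -0.2052  0.1978] a 94.8 tilt 0.17 q6 1.04 f [ 0.2 -0.2 -0.7] w 1.005 
-> [  2.5   0.6 139.8] mm twist -0.1 dist 0.14
```

View pics/s1.png

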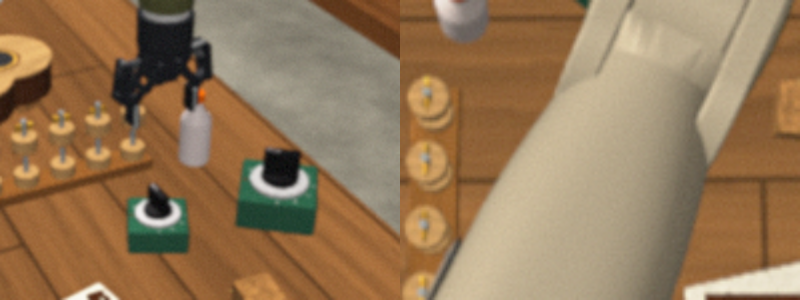

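The gripper hangs over the small box with its jaws across the bar (side crop, bar at (157,203)). The top camera is blocked by the arm. Now I descend.

Emit:
move_arm(
  commands=[
    [0.002,0.0006,0.045,0],
    [0.0025,0.0006,0.09,0],
    [0.0025,0.0006,0.12,0],
    [0.0025,0.0006,0.14,0],
    [0.0025,0.0006,0.14,0],
  ],
)

```text
time: 2.7
tcp_pos: [0.6104, -0.1995, 0.0564]
eef_rot: [0.676, 0.737, -0.002, -0.003]
force: [0.7, -0.0, -0.4]
grip_width: 0.998
```

```bash
python3 g.py .6127 -.2028 .058 94.85
python3 - <<'E'
from h import *
im,d=bot.read_camera("side"); 
cv2.imwrite("pics/s2.png",cv2.resize(im[150:270,250:410],(640,480)))
E
```

```text
t 2.7 tcp [ 0.6104 -0.1995  0.0564] a 94.9 tilt 0.43 q6 1.05 f [ 0.7 -0.  -0.4] w 0.998 
-> [-3.5  2.  -1.6] mm twist 0.0 dist 0.004
```

View pics/s2.png

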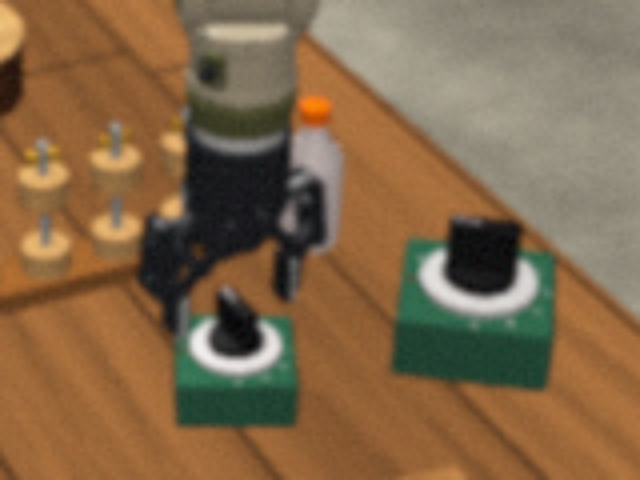

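The fingers straddle the bar, with fingertips at (180,330) and (288,295) and the bar between them. I correct a few mm and close.

Emit:
move_arm(
  commands=[
    [-0.0035,0.002,-0.001,0],
    [-0.0035,0.002,-0.001,0],
    [-0.0035,0.002,-0.001,0],
  ],
)

```text
time: 3.12
tcp_pos: [0.6143, -0.2038, 0.0597]
eef_rot: [0.676, 0.737, -0.001, -0.001]
force: [0.4, -0.5, -0.4]
grip_width: 1.001
```

Emit:
move_arm(
  commands=[
    [0,0,0,0],
    [0,0,0,0],
    [0,0,0,0],
    [0,0,0,0],
    [0,0,0,0],
  ],
  hand=1,
)

```text
time: 3.75
tcp_pos: [0.6136, -0.2039, 0.0598]
eef_rot: [0.676, 0.736, -0.002, -0.002]
force: [-3.6, -0.7, 3.3]
grip_width: 0.15
```

```bash
python3 g.py .6127 -.2028 .058 94.85
```

```text
t 3.75 tcp [ 0.6136 -0.2039  0.0598] a 94.9 tilt 0.28 q6 1.04 f [-3.6 -0.7  3.3] w 0.15 
-> [ 1.2 -0.8  1.8] mm twist 0.0 dist 0.002
```

Gripped (opening about 13–14 mm). Now I turn anticlockwise, which is a negative twist.

Emit:
move_arm(
  commands=[
    [0,0,0,-6],
    [0,0,0,-14],
    [0,0,0,-22],
    [0,0,0,-30],
    [0,0,0,-38],
  ],
)

```text
time: 4.38
tcp_pos: [0.6142, -0.2037, 0.0598]
eef_rot: [0.398, 0.918, -0.001, -0.002]
force: [-0.2, 1.2, 1.1]
grip_width: 0.149
```

```bash
python3 g.py .6127 -.2028 .058 154; python3 -c "
from h import *;s=bot.read_state();print(s['moment'],s['tau'][5])"
```

```text
t 4.38 tcp [ 0.6142 -0.2037  0.0598] a 133.1 tilt 0.21 q6 0.37 f [-0.2  1.2  1.1] w 0.149 
-> [ 1.7 -0.4  1.9] mm twist -20.9 dist 0.003
[ 0.19395814 -0.18396113 -0.05613518] 1.1156215891242027
```

Emit:
move_arm(
  commands=[
    [0,0,0,-7],
    [0,0,0,-13],
    [0,0,0,-18],
    [0,0,0,-21],
    [0,0,0,-23],
  ],
)

```text
time: 5.0
tcp_pos: [0.6143, -0.2034, 0.0599]
eef_rot: [0.207, 0.978, 0.0, -0.002]
force: [-0.6, 1.0, 0.7]
grip_width: 0.15
```

```bash
python3 g.py .6127 -.2028 .058 158; python3 -c "
from h import *;s=bot.read_state();print(s['moment'],s['tau'][5])"
```

```text
t 5.0 tcp [ 0.6143 -0.2034  0.0599] a 156.1 tilt 0.2 q6 -0.03 f [-0.6  1.   0.7] w 0.15 
-> [ 1.7 -0.1  1.9] mm twist -1.9 dist 0.003
[ 0.3407747  -0.03385601 -1.30610253] -1.0870423167943954
```

The moment jumped to −1.3 N m, so the knob is at the end stop. I release and lift.

Emit:
move_arm(
  commands=[
    [0,0,0,0],
    [0,0,0,0],
    [0,0,0,0],
    [0,0,0,0],
  ],
  hand=-1,
)

```text
time: 5.5
tcp_pos: [0.6143, -0.2034, 0.0598]
eef_rot: [0.207, 0.978, 0.0, -0.002]
force: [-0.4, 1.1, -0.4]
grip_width: 0.978
```

Emit:
move_arm(
  commands=[
    [0,0,-0.02,0],
    [0,0,-0.05,0],
    [0,0,-0.08,0],
    [0,0,-0.11,0],
    [0,0,-0.13,0],
  ],
)

```text
time: 6.12
tcp_pos: [0.6152, -0.2038, 0.1917]
eef_rot: [0.207, 0.978, -0.0, -0.001]
force: [0.0, -0.6, 0.9]
grip_width: 1.002
```

```bash
python3 g.py .467 -.3455 .15 89.5
```

```text
t 6.12 tcp [ 0.6152 -0.2038  0.1917] a 156.1 tilt 0.08 q6 -0.03 f [ 0.  -0.6  0.9] w 1.002 
-> [  78.1 -189.6   41.9] mm twist 66.6 dist 0.209
```

Emit:
move_arm(
  commands=[
    [0.016,-0.038,0,10],
    [0.032,-0.076,0,20],
    [0.048,-0.114,0,30],
    [0.064,-0.152,0.01,40],
    [0.078,-0.19,0.02,50],
  ],
)

```text
time: 6.75
tcp_pos: [0.466, -0.3468, 0.172]
eef_rot: [0.603, 0.798, -0.0, -0.0]
force: [-0.3, 0.1, -0.1]
grip_width: 1.003
```

```bash
python3 g.py .467 -.3455 .08 89.5
python3 - <<'E'
from m import *
im,d=bot.read_camera("top"); s,ds=bot.read_camera("side"); P=cloud("top",d)
win=np.zeros(d.shape,bool); win[180:235,272:328]=1
kt=win&(P[...,2]>.072)&(P[...,2]<.1); 
for c in big(kt,1,5): print("bartop",rect("top",c,.084))
a=cv2.resize(im[180:240,270:330],(400,400)); b=cv2.resize(s[200:320,250:350],(400,400))
cv2.imwrite("pics/s3.png",np.hstack([a,b]))
E
```

```text
t 6.75 tcp [ 0.466  -0.3468  0.172 ] a 105.8 tilt 0.05 q6 0.52 f [-0.3  0.1 -0.1] w 1.003 
-> [ 1.   1.4 92. ] mm twist 16.3 dist 0.092
bartop (array([ 0.61305115, -0.20306575]), 41.7042350769043, 12.963885307312012, -27.096248626708984)
```

View pics/s3.png

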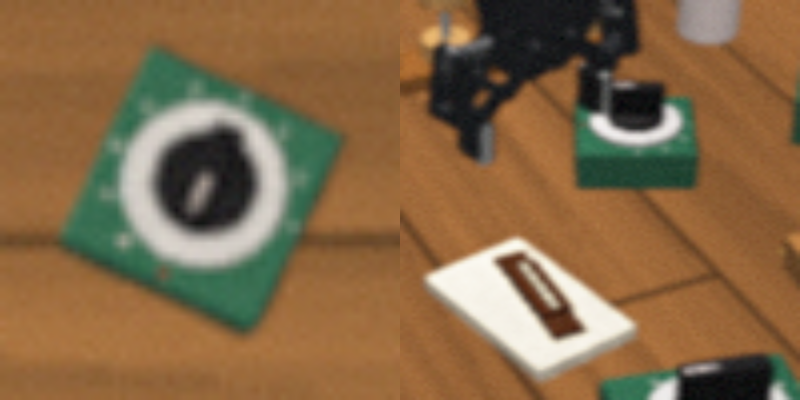

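The knob's white pointer (205,190 in the left crop) now faces the red mark (163,272). The bar angle of −27° matches the box's −26°, so it is off. The bridge is still flat on the board. I descend to it.

Emit:
move_arm(
  commands=[
    [0.001,0.0014,0.03,9],
    [0.001,0.0014,0.07,16.3],
    [0.001,0.0014,0.1,16.3],
    [0.001,0.0014,0.12,16.3],
    [0.001,0.0014,0.12,16.3],
  ],
)

```text
time: 7.48
tcp_pos: [0.464, -0.3451, 0.0493]
eef_rot: [0.71, 0.704, -0.001, -0.003]
force: [-0.4, 0.2, -0.2]
grip_width: 0.998
```

```bash
python3 g.py .467 -.3455 .0165 89.5
python3 - <<'E'
from h import *
s,ds=bot.read_camera("side")
cv2.imwrite("pics/s4.png",cv2.resize(s[230:330,230:350],(720,600),interpolation=cv2.INTER_CUBIC))
E
```

```text
t 7.47 tcp [ 0.464  -0.3451  0.0493] a 89.5 tilt 0.39 q6 0.8 f [-0.4  0.2 -0.2] w 0.998 
-> [-0.5  3.1 32.8] mm twist 0.0 dist 0.033
```

View pics/s4.png

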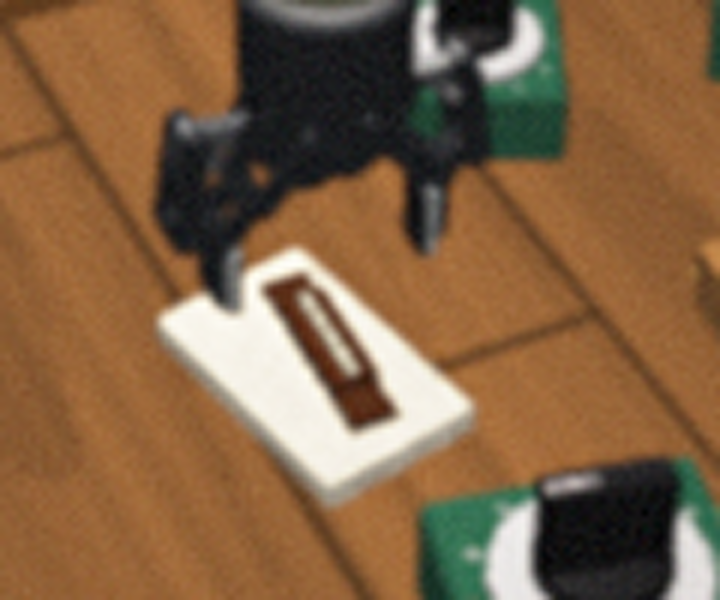

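The jaws straddle the bridge. I go lower and centre.

Emit:
move_arm(
  commands=[
    [-0.0005,0.002,0.015,0],
    [-0.0005,0.002,0.025,0],
    [-0.0005,0.002,0.031,0],
    [-0.0005,0.002,0.031,0],
    [-0.0005,0.002,0.031,0],
  ],
)

```text
time: 8.15
tcp_pos: [0.4668, -0.3465, 0.0199]
eef_rot: [0.71, 0.704, -0.001, -0.002]
force: [-0.4, 0.5, -0.2]
grip_width: 0.997
```

```bash
python3 g.py .467 -.3455 .0165 89.5
```

```text
t 8.15 tcp [ 0.4668 -0.3465  0.0199] a 89.5 tilt 0.24 q6 0.8 f [-0.4  0.5 -0.2] w 0.997 
-> [1.  0.2 3.4] mm twist -0.0 dist 0.004
```

Emit:
move_arm(
  commands=[
    [0.0005,0.0002,0.003,0],
    [0.0005,0.0002,0.003,0],
    [0.0005,0.0002,0.003,0],
  ],
)

```text
time: 8.52
tcp_pos: [0.4669, -0.346, 0.0169]
eef_rot: [0.71, 0.704, -0.001, -0.002]
force: [0.7, -0.1, 0.4]
grip_width: 0.998
```

```bash
python3 g.py .467 -.3455 .0165 89.5
```

```text
t 8.53 tcp [ 0.4669 -0.346   0.0169] a 89.5 tilt 0.24 q6 0.8 f [ 0.7 -0.1  0.4] w 0.998 
-> [0.5 0.1 0.4] mm twist -0.0 dist 0.001
```

Emit:
move_arm(
  commands=[
    [0,0,0,0],
    [0,0,0,0],
    [0,0,0,0],
    [0,0,0,0],
    [0,0,0,0],
  ],
  hand=1,
)

```text
time: 9.15
tcp_pos: [0.4672, -0.3463, 0.0173]
eef_rot: [0.71, 0.704, -0.001, -0.001]
force: [-0.5, 0.6, 2.1]
grip_width: 0.257
```

```bash
python3 g.py .467 -.3455 .0165 89.5
python3 - <<'E'
from h import *
s,ds=bot.read_camera("side")
cv2.imwrite("pics/s5.png",cv2.resize(s[230:330,230:350],(720,600),interpolation=cv2.INTER_CUBIC))
E
```

```text
t 9.15 tcp [ 0.4672 -0.3463  0.0173] a 89.5 tilt 0.2 q6 0.8 f [-0.5  0.6  2.1] w 0.257 
-> [ 0.8 -0.2  0.8] mm twist -0.0 dist 0.001
```

View pics/s5.png

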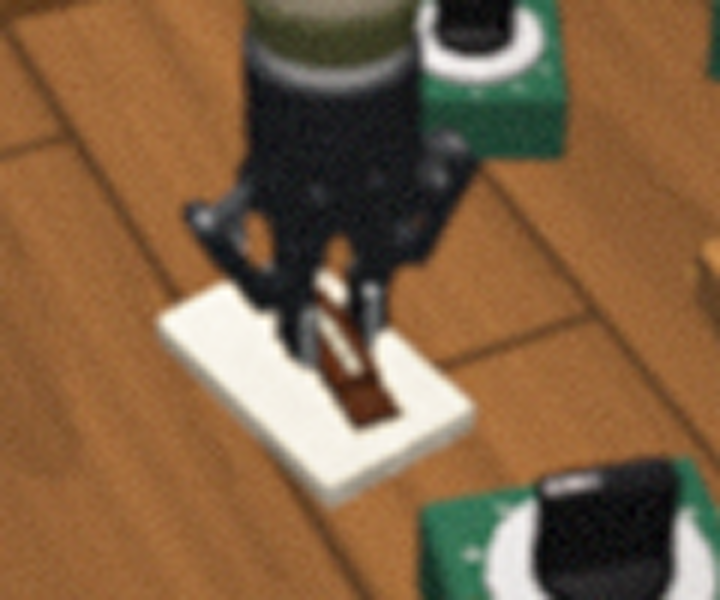

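Gripped (opening 0.257, about 24 mm); the bridge is held between the pads. I lift it.

Emit:
move_arm(
  commands=[
    [0,0,-0.02,0],
    [0,0,-0.06,0],
    [0,0,-0.11,0],
    [0,0,-0.16,0],
    [0,0,-0.2,0],
  ],
)

```text
time: 9.82
tcp_pos: [0.468, -0.3465, 0.2192]
eef_rot: [0.71, 0.704, -0.001, -0.001]
force: [0.4, -0.3, -0.6]
grip_width: 0.26
```

```bash
python3 g.py .452 .269 .24 104.3
python3 - <<'E'
from m import *
s,ds=bot.read_camera("side"); t,dt=bot.read_camera("top"); 
st=bot.read_state(); p=st["tcp_pos"]; u,v=proj("side",p)[0].astype(int); x,y=proj("top",p)[0].astype(int)
print(u,v,x,y)
a=s[v-50:v+50,u-50:u+50]; b=t[max(0,y-50):y+50,x-50:x+50]
cv2.imwrite("pics/s6.png",np.hstack([cv2.resize(a,(400,400),interpolation=cv2.INTER_CUBIC),cv2.resize(b,(400,400),interpolation=cv2.INTER_CUBIC)]))
E
```

```text
t 9.82 tcp [ 0.468  -0.3465  0.2192] a 89.5 tilt 0.15 q6 0.81 f [ 0.4 -0.3 -0.6] w 0.26 
-> [615.3 -21.5 -20.7] mm twist -14.8 dist 0.616
286 226 368 258
```

View pics/s6.png

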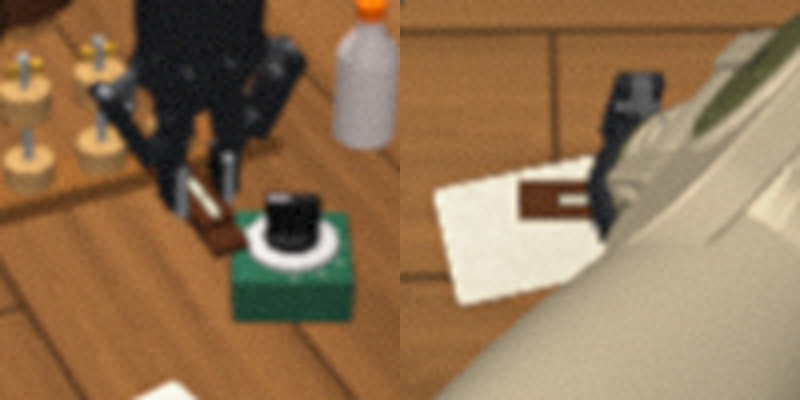

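The bridge is level in the grip: in the side crop it runs from (190,165) to (230,245), and in the top crop its left end is at (519,200). I measure the offset along its length from the visible end, then carry.

Run:
```python
from m import *
t,dt=bot.read_camera("top"); P=cloud("top",dt)
H,S,V=cv2.split(cv2.cvtColor(t,cv2.COLOR_BGR2HSV))
w=np.zeros(H.shape,bool); w[245:270,335:370]=1
b=w&(P[...,2]>.19)&(P[...,2]<.26)&(V>25)&(H<20)&(S>90)
c=big(b,1,10)[0]; q=plane("top",c.reshape(-1,2),.222); print("n",b.sum(),"medz",np.median(P[b][:,2]),"max",q.max(0),"min",q.min(0))
e=q[q[:,1]>q[:,1].max()-.003]; print("end mid",e.mean(0)); print("tcp",bot.read_state()["tcp_pos"])
# side
s,ds=bot.read_camera("side"); Q=cloud("side",ds)
H,S,V=cv2.split(cv2.cvtColor(s,cv2.COLOR_BGR2HSV))
w=np.zeros(H.shape,bool); w[210:245,275:302]=1
b=w&(Q[...,2]>.19)&(Q[...,2]<.26)&(V>25)&((H<15)|(H>170))&(S>90)
q=Q[b]; print("side n",b.sum(),q.min(0),q.max(0),np.percentile(q,[3,97],axis=0))
```

```text
n 124 medz 0.22788233884696463 max [ 0.48149457 -0.30030277  0.222     ] min [ 0.46066914 -0.33741366  0.222     ]
end mid [ 0.47109865 -0.30098345  0.222     ]
tcp [ 0.46891902 -0.34744722  0.21966361]
side n 189 [ 0.44258072 -0.39711238  0.21731703] [ 0.49326028 -0.3052588   0.2597201 ] [[ 0.44489218 -0.39538953  0.22043827]
 [ 0.49104408 -0.32192361  0.25319244]]
```

Emit:
move_arm(
  commands=[
    [0.03,-0.001,-0.008,0],
    [0.075,-0.003,-0.02,0],
    [0.125,-0.005,-0.02,0],
    [0.175,-0.006,-0.02,0],
    [0.225,-0.008,-0.02,0],
  ],
)

```text
time: 10.65
tcp_pos: [0.4609, -0.1197, 0.2355]
eef_rot: [0.71, 0.704, -0.001, -0.003]
force: [0.6, 0.7, -0.6]
grip_width: 0.258
```

```bash
python3 g.py .452 .269 .24 104.3
```

```text
t 10.65 tcp [ 0.4609 -0.1197  0.2355] a 89.5 tilt 0.34 q6 1.16 f [ 0.6  0.7 -0.6] w 0.258 
-> [388.6 -12.6  -3.9] mm twist -14.8 dist 0.389
```

Emit:
move_arm(
  commands=[
    [0.05,-0.002,-0.003,-2],
    [0.1,-0.003,-0.003,-5],
    [0.15,-0.005,-0.003,-8],
    [0.2,-0.007,-0.003,-11],
    [0.25,-0.009,-0.003,-14.8],
  ],
)

```text
time: 11.28
tcp_pos: [0.4528, 0.1319, 0.2368]
eef_rot: [0.613, 0.79, -0.002, -0.004]
force: [1.6, -0.2, 0.1]
grip_width: 0.259
```

```bash
python3 g.py .452 .269 .16 104.4
python3 - <<'E'
from m import *
im=cv2.imread("pics/side0.png"); H,S,V=cv2.split(cv2.cvtColor(im,cv2.COLOR_BGR2HSV))
w=np.zeros(H.shape,bool); w[145:190,180:235]=1
bl=w&(H>100)&(H<128)&(S>110)&(V>90)
cs,h=cv2.findContours(bl.astype(np.uint8),cv2.RETR_CCOMP,cv2.CHAIN_APPROX_NONE)
for c in cs:
  if cv2.contourArea(c)>20: print("tape side",rect("side",c,.075))
E
```

```text
t 11.28 tcp [0.4528 0.1319 0.2368] a 104.4 tilt 0.53 q6 1.43 f [ 1.6 -0.2  0.1] w 0.259 
-> [132.8  33.9  77. ] mm twist -0.0 dist 0.157
```

Emit:
move_arm(
  commands=[
    [0.035,0.009,0.0,0],
    [0.075,0.019,0.01,0],
    [0.11,0.028,0.03,0],
    [0.133,0.034,0.05,0],
    [0.133,0.034,0.065,0],
  ],
)

```text
time: 11.9
tcp_pos: [0.4504, 0.2699, 0.1689]
eef_rot: [0.612, 0.791, -0.004, -0.005]
force: [-0.1, -0.0, -0.5]
grip_width: 0.26
```

```bash
python3 g.py .452 .269 .13 104.4
python3 - <<'E'
from m import *
im=cv2.imread("pics/side0.png"); H,S,V=cv2.split(cv2.cvtColor(im,cv2.COLOR_BGR2HSV))
w=np.zeros(H.shape,bool); w[145:190,180:235]=1
bl=w&(H>95)&(H<150)&(S>50)
ys,xs=np.nonzero(bl); print("n",len(xs))
c=np.c_[xs,ys][:,None].astype(np.int32); print("tape side",rect("side",c,.075))
s,ds=bot.read_camera("side"); t,_=bot.read_camera("top")
st=bot.read_state(); p=st["tcp_pos"]; u,v=proj("side",p)[0].astype(int); x,y=proj("top",p)[0].astype(int); print(u,v,x,y)
a=s[v-50:v+50,u-50:u+50]; b=t[y-50:y+50,x-50:x+50]
cv2.imwrite("pics/s7.png",np.hstack([cv2.resize(a,(400,400),interpolation=cv2.INTER_CUBIC),cv2.resize(b,(400,400),interpolation=cv2.INTER_CUBIC)]))
E
```

```text
t 11.9 tcp [0.4504 0.2699 0.1689] a 104.5 tilt 0.76 q6 1.7 f [-0.1 -0.  -0.5] w 0.26 
-> [-1.4  1.8 38.9] mm twist 0.1 dist 0.039
n 137
tape side (array([0.45067694, 0.27162411]), 123.43679809570312, 48.101043701171875, -75.7710952758789)
203 144 108 269
```

View pics/s7.png

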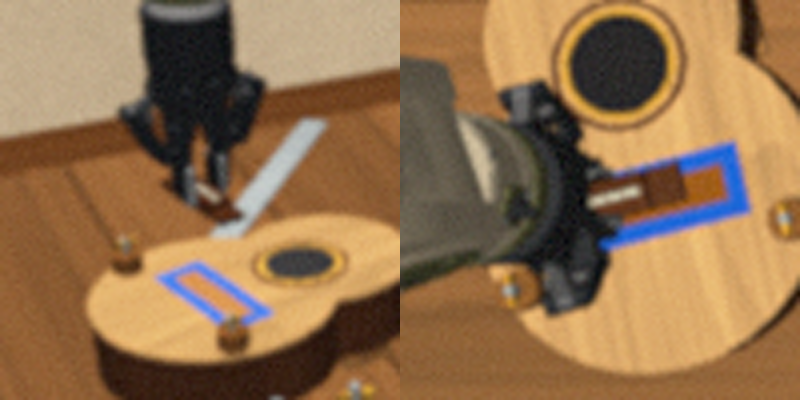

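The bridge hangs level above the footprint. In the top crop its right wing end at (683,185) is inside the tape frame (right edge near 745). I lower part of the way and let it settle.

Emit:
move_arm(
  commands=[
    [-0.0005,0.0015,0.02,0],
    [-0.0005,0.0015,0.04,0],
    [-0.0005,0.0015,0.05,0],
    [-0.0005,0.0015,0.05,0],
    [-0.0005,0.0015,0.05,0],
  ],
)

```text
time: 12.62
tcp_pos: [0.4513, 0.2678, 0.1196]
eef_rot: [0.613, 0.79, -0.005, -0.005]
force: [-0.2, -0.7, 0.5]
grip_width: 0.26
```

Emit:
move_arm(
  commands=[
    [0,0,0,0],
    [0,0,0,0],
    [0,0,0,0],
    [0,0,0,0],
  ],
)

```text
time: 13.12
tcp_pos: [0.4514, 0.2679, 0.1196]
eef_rot: [0.613, 0.79, -0.005, -0.005]
force: [0.5, 0.3, -1.1]
grip_width: 0.258
```

```bash
python3 g.py .4518 .2695 .0883 104.4
cat > al.py <<'E'
from m import *
t,dt=bot.read_camera("top"); P=cloud("top",dt); zt=bot.read_state()["tcp_pos"]; zu=zt[2]-.0033
print("tcp",zt.round(4))
H,S,V=cv2.split(cv2.cvtColor(t,cv2.COLOR_BGR2HSV))
w=np.zeros(H.shape,bool); w[245:290,100:150]=1
f=np.array([.452,.269]); ex=np.array([np.cos(np.radians(14.4)),np.sin(np.radians(14.4))]); ey=np.array([-ex[1],ex[0]])
bl=w&(H>100)&(H<128)&(S>120)&(V>90); ys,xs=np.nonzero(bl); q=plane("top",np.c_[xs,ys],.075)[:,:2]-f
print("tape  x rng",np.round([(q@ex).min(),(q@ex).max()],4),"y min",(q@ey).min().round(4))
dk=w&(P[...,2]>zu-.002)&(P[...,2]<zu+.018)&(V>20)&(V<125)&((H<14)|(H>172))&(S>110)
c=big(dk,1,5)[0]; m=np.zeros(H.shape,np.uint8); cv2.drawContours(m,[c],-1,1,-1); ys,xs=np.nonzero(m)
q=plane("top",np.c_[xs,ys],zu+.006)[:,:2]-f; l=q[:,:]@ey; k=q@ex
wing=l<l.min()+.018
print("bridge n",len(l),"y min",l.min().round(4),"wing x rng",k[wing].min().round(4),k[wing].max().round(4),"wing mid",((k[wing].min()+k[wing].max())/2).round(4), "medz",np.median(P[ys,xs,2]).round(4))
tt=zt[:2]-f; print("tcp in footprint frame",(tt@ex).round(4),(tt@ey).round(4))
E
python3 al.py
```

```text
t 13.12 tcp [0.4514 0.2679 0.1196] a 104.4 tilt 0.79 q6 1.7 f [ 0.5  0.3 -1.1] w 0.258 
-> [ 1.4  1.2 31.3] mm twist -0.0 dist 0.031
tcp [0.4513 0.2678 0.1196]
tape  x rng [-0.023   0.0222] y min -0.0608
bridge n 132 y min -0.0507 wing x rng -0.0114 0.0088 wing mid -0.0013 medz 0.125
tcp in footprint frame -0.0009 -0.001
```

Emit:
move_arm(
  commands=[
    [0.001,0.001,0.01,0],
    [0.001,0.001,0.02,0],
    [0.001,0.001,0.028,0],
    [0.001,0.001,0.031,0],
    [0.001,0.001,0.031,0],
  ],
)

```text
time: 13.8
tcp_pos: [0.4515, 0.2689, 0.0882]
eef_rot: [0.613, 0.79, -0.005, -0.005]
force: [-0.2, 0.4, -0.2]
grip_width: 0.261
```

```bash
python3 g.py .452 .2692 .0883 104.4; python3 al.py
python3 - <<'E'
from h import *
from scipy.spatial.transform import Rotation as Ro
st=bot.read_state(); R=Ro.from_quat(st["eef_rot"]).as_matrix(); print(R.round(4),np.abs(st["qvel"]).max())
s,ds=bot.read_camera("side"); t,_=bot.read_camera("top")
p=st["tcp_pos"]; u,v=proj("side",p)[0].astype(int); x,y=proj("top",p)[0].astype(int)
a=s[v-35:v+35,u-35:u+35]; b=t[y-35:y+35,x-35:x+35]
cv2.imwrite("pics/s8.png",np.hstack([cv2.resize(a,(400,400),interpolation=cv2.INTER_CUBIC),cv2.resize(b,(400,400),interpolation=cv2.INTER_CUBIC)]))
E
```

```text
t 13.8 tcp [0.4515 0.2689 0.0882] a 104.4 tilt 0.83 q6 1.7 f [-0.2  0.4 -0.2] w 0.261 
-> [ 0.1  0.6 -0.1] mm twist -0.0 dist 0.001
tcp [0.4517 0.269  0.0886]
tape  x rng [-0.0221  0.0222] y min -0.0607
bridge n 116 y min -0.0499 wing x rng -0.0099 0.0089 wing mid -0.0005 medz 0.0943
tcp in footprint frame -0.0002 0.0001
[[-0.2483  0.9686 -0.0137]
 [ 0.9687  0.2483 -0.0011]
 [ 0.0023 -0.0136 -0.9999]] 0.00531468913899806
```

View pics/s8.png

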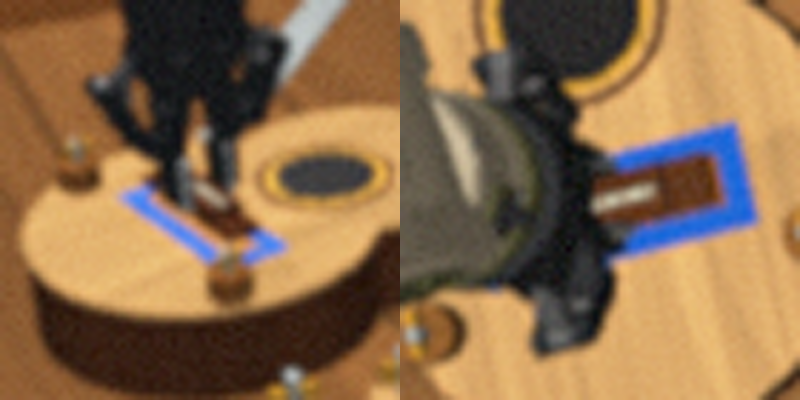

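Top crop: the bridge sits centred and parallel inside the tape frame, with even margins around its right wing at (715,180). Side crop: a clear gap to the top. I settle, recheck and hand in.

Emit:
move_arm(
  commands=[
    [0,0.0004,0,0],
    [0,0.0004,0,0],
    [0,0.0004,0,0],
    [0,0.0004,0,0],
  ],
)

```text
time: 14.45
tcp_pos: [0.4523, 0.2692, 0.0889]
eef_rot: [0.613, 0.79, -0.004, -0.005]
force: [-0.7, 0.3, -0.8]
grip_width: 0.255
```

```bash
python3 g.py .452 .269 .0883 104.4; python3 al.py; python3 -c "
from cell import bot; import numpy as np
s=bot.read_state(); print(np.abs(s['qvel']).max(), s['tcp_pos'])
if .086<s['tcp_pos'][2]<.091: print(bot.finish_job())"
```

```text
t 14.45 tcp [0.4523 0.2692 0.0889] a 104.4 tilt 0.75 q6 1.7 f [-0.7  0.3 -0.8] w 0.255 
-> [-0.2 -0.4  0.6] mm twist -0.0 dist 0.001
tcp [0.4523 0.2692 0.0889]
tape  x rng [-0.0221  0.0222] y min -0.0608
bridge n 118 y min -0.05 wing x rng -0.01 0.01 wing mid -0.0 medz 0.0948
tcp in footprint frame 0.0003 0.0001
0.0017855679152710465 [0.45229839 0.26922053 0.08889008]
the job is handed in; nothing more can be done
None
```

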